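# Tip the stock carton label-up onto the check mat and log it

## Robot

A 7-joint arm with a two-finger parallel gripper is mounted at the origin on the work surface. World frame = base frame: x ahead of the robot, y to its left, z up, the work surface at z = 0. Lengths are in mm, angles in degrees, forces in N, time in s.
With the tool pointing down it reaches from about 425 to 925 mm from the base axis. Payload 6.8 kg.
Tool frame: the origin (TCP) lies midway between the tips of the shut fingers; the grasp point (between the pads) lies 19 mm behind it (r.pinch_z is the distance from the TCP to the grasp point, in mm); z points along the fingers, y is the line along which they close (so a half turn about z gives the same grasp; the last joint's range is limited). The gripper opens to 85 mm and grips with 20 to 120 N. Pads are 22 mm wide; open, the fingers measure 114 mm over their backs; the gripper's body (76 mm by 85 mm) begins 54 mm behind the grasp point. The pads swing forward as they close: fully open they stand 13 mm farther back than shut.
Start: joints at [-72.027, 27.33, 1.283, 89.118, -0.659, 63.558, -4.761], TCP at [276.346, 615.857, 231.308] pointing down, gripper open.
Joint ranges: [-169.35, 169.35], [-19.33, 120.38], [-80.79, 83.38], [13.8, 139.57], [-78.32, 258.32], [9.67, 109.79], [-169.56, 169.56]. Speed limits (degrees/s): [136.94, 136.94, 180, 180, 180, 180, 180].

## Interface

Orientations are given as [roll, pitch, yaw] about the fixed x, y, z axes, in that order (R = Rz(yaw) Ry(pitch) Rx(roll)).
In Python, from bench import status, viewer, r gives the robot as it stands.
- The arm moves only by the tool arm_command, never from a script. Its argument "steps" is one flat list of numbers, 6 for each row, row after row: the shift along the tool's x, y, z in units of 500 mm (1.0 is 500 mm), then the turn, a rotation vector about the tool's x, y, z in units of 0.5 rad (1.0 is 0.5 rad). In form: [tx, ty, tz, ax, ay, az, tx, ty, tz, ax, ay, az, ...]. A call has 1 to 10 rows; each row is the pose to reach, as a shift and turn from the pose commanded when the call began, along the tool's axes at that moment; what a row does not reach only later rows make up. A row lasts 1/12 s, in which the tool goes at most 41.7 mm and 7.16 degrees, less where a joint would pass 70% of its speed; a pose out of reach is approached as far as the arm can. A call with a number of a shift or a turn outside -1 to 1 is refused whole. A call with a gripper value outside its range is refused whole. "fingers" is the opening, from 0 (shut) to 1 (fully open), set as the call begins (left out, the last holds). The fingers move at their own pace and stop on an object; "grip_force" is the grip in N (left out, the last holds). Time passes only in rows, so rows that repeat a pose let the fingers close. It gives the time, the measured TCP pose, the force, the opening and the grip force at its end, in the units of the state.
- status.state(): the state, without advancing time (a new reading comes with each control period).
- viewer.get_image(name): name is "scene" or "top"; returns the picture (480x640x3 uint8, blue, green, red); there is no depth.
- viewer.camera_info(name): a dict with "mtx" (3x3 intrinsics, pixels), "cam_to_world" (4x4, takes a point from camera to world coordinates). Camera axes: x right, y down, z forward; pixel columns grow to the right and rows downward; lengths in mm; the calibration is good to about 2 mm. A picture is of the moment at which its call begins. camera_info takes no time and is no camera call.
- r.close_job(): hands the job in; it is judged then, once.
The state is a dict: "time_s": time; "joints": joint angles; "dq": joint speeds; "joint_torque": joint torques, N m; "ee_pos": TCP position; "ee_rot": TCP orientation; "force": force on the tool from outside, world axes, zero at the start; "torque": the same for the moment, N m; "gripper_width": finger opening in mm; "grip_force": force on a finger pad.
Only numpy, scipy, OpenCV 4.12 (cv2) and the standard library are available. Lean on these libraries where they do the work, as an engineer would, in place of code of your own. Each camera call takes 0.05 s, during which the arm holds its last target. There are 200 camera calls.

## Task

Push the red-labelled carton over near its top, so that it falls flat towards the middle of the rubber mat and lies on a broad face, label up, wholly inside the yellow outline; do not lift it. Then press the blue button on the grey console fully down to log it, and let go. Leave the green-labelled carton standing and the paint tin, tape roll and grey pot where they are.

Things in the scene. Friction and masses are not known exactly. Their poses are not given: they have to be found in the camera images.
- red_carton: Closed cardboard carton standing on end: 60 mm thick (its x), 110 mm wide (its y), 180 mm tall (its z), 0.3 to 0.65 kg. Both broad faces (+x, -x) bear the same white label with a red band; a red strip crosses its top. Origin: centre of the end it stands on at the start, z up then. It stands at one end of the mat, a broad face towards the mat's centre, its foot partly over the outline.
- red_carton_mid (a point): Middle of the red-labelled carton and its centre of mass, 90 mm above the end it stands on; axes as the carton's. Pushed near the top of the broad face farther from the mat's centre, the carton tips about its foot edge, balances at 18 degrees of tilt and beyond that falls flat by itself towards the mat's centre; its foot may slip by up to 20 mm.
- red_foot_a (a point): Corner of the red-labelled carton's outline: at its foot end, at plus 55 mm on its own y, mid-way through its 60 mm thickness.
- red_foot_b (a point): Corner of the red-labelled carton's outline: at its foot end, at minus 55 mm on its own y, mid-way through its 60 mm thickness.
- red_top_a (a point): Corner of the red-labelled carton's outline: at its top end, at plus 55 mm on its own y, mid-way through its 60 mm thickness.
- red_top_b (a point): Corner of the red-labelled carton's outline: at its top end, at minus 55 mm on its own y, mid-way through its 60 mm thickness.
- green_carton: Green-labelled carton of the same size and make (green band and top strip), standing on the other end of the mat. Origin: centre of its underside. Leave it standing where it is.
- mat: Fixed black rubber mat, 440 mm (its x) by 230 mm (its y), 4 mm thick; centred on it a yellow tape outline, 320 mm (x) by 190 mm (y) over its outer edges. Origin: centre of the underside, on the bench; z up. The cartons stand with their middles about 165 mm from the mat's centre, one on its -x and one on its +x side; which is where varies.
- log_button (a joint): Blue round push button, 36 mm across, on the top of a grey console box (110 x 100 mm, 45 mm high, with a dark display): 0 released, 0.006 m fully down; springs back; fully down takes 5 N. The console stands to the left or right of the mat.
- log_button_top (a point): Centre of the blue button's top face, which is pressed straight down.
- paint_tin: Paint tin with an orange label, 90 mm across, 110 mm high, standing on the side of the mat opposite to the console. Origin: centre of its underside.
- tape_roll: Grey roll of tape, 96 mm across, 45 mm high, lying flat left of the mat. Origin: centre of its underside.
- screw_pot: Grey open pot, 80 mm across, 80 mm high, right of the mat. Origin: centre of its underside.
Mind the look-alikes: they are no part of the job. Leave any pink look-alike of the red_carton alone. What is shaped like the green_carton but turquoise is not meant.

How it is judged:
By the outcome, as a careful person would: the job done as asked, in the order asked, and still so for the second after the job is handed in, with the robot touching nothing.
It also fails if it takes over 43 s, if anything falls off the work surface, if the arm or the gripper's body presses on something with over 40 N, if the wrist force passes 120 N, or if a joint passes its speed limit or range.

## Working session

There is one attempt and no reset: what is moved stays moved. The work goes in short steps, Python scripts to look and compute and a tool call to move; the robot and the scene stay as the last step left them, time stands still between calls to the robot, and variables do not carry over. Pictures are saved under pics/ and viewed, at most 10 in all, crops included, and the job is handed in when it is done.

Besides the shell and the picture viewer there is one more tool, called after "Emit:" as a command line: name --argument value ..., lists and objects as JSON in quotes. arm_command: Moves the arm, as the interface text tells. Shifts and turns lie within -1 to 1; 1 stands for 500 mm of shift or 0.5 rad of turn. Its arguments: {"type":"object","properties":{"steps":{"type":"array"},"fingers":{"type":"number"},"grip_force":{"type":"number"}},"required":["steps"]}

```bash
mkdir -p pics; python3 - <<'E'
from bench import status, viewer, r
import cv2,numpy as np
for n in("scene","top"):
    cv2.imwrite(f"pics/{n}0.png",viewer.get_image(n)); i=viewer.camera_info(n); print(n,np.round(i["mtx"],1).tolist(),np.round(i["cam_to_world"],3).tolist())
s=status.state(); print(s)
E
```

```text
scene [[504.6, 0.0, 319.4], [0.0, 504.6, 238.1], [0.0, 0.0, 1.0]] [[-0.81, 0.374, -0.452, 972.318], [0.587, 0.52, -0.621, 636.226], [0.002, -0.768, -0.64, 822.341], [0.0, 0.0, 0.0, 1.0]]
top [[583.4, 0.0, 323.3], [0.0, 583.4, 236.3], [0.0, 0.0, 1.0]] [[0.007, -0.993, 0.117, 278.98], [-1.0, -0.007, -0.004, -69.522], [0.005, -0.117, -0.993, 1806.57], [0.0, 0.0, 0.0, 1.0]]
{'time_s': 0.1, 'joints': array([-72.02415428,  27.37046014,   1.28287925,  89.17068358,
        -0.65792527,  63.55929489,  -4.76207246]), 'dq': array([ 0.09335472, -0.12838609,  0.01488136, -0.19738426,  0.00480269,
        0.01503334, -0.10051505]), 'joint_torque': array([ 5.84346300e-03, -5.97763002e+01,  1.61450800e+00, -2.81957245e+01,
        1.28842590e-02,  4.98247478e-03, -1.40730981e-05]), 'ee_pos': array([276.19739584, 615.3331708 , 230.44536088]), 'ee_rot': array([-1.79907356e+02,  8.85206639e-03,  1.55828862e+02]), 'force': array([ 0.11056415, -0.29053193,  0.01765615]), 'torque': array([ 0.006544  , -0.04615113,  0.01629964]), 'grip_force': 0.0, 'gripper_width': 85.394142540988}
```

View pics/scene0.png

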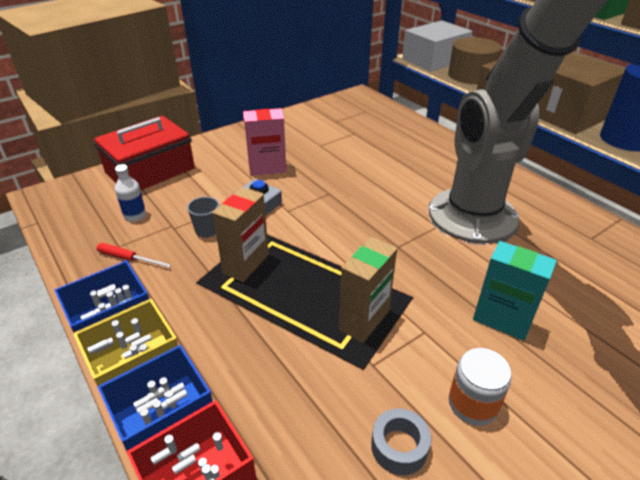

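View pics/top0.png

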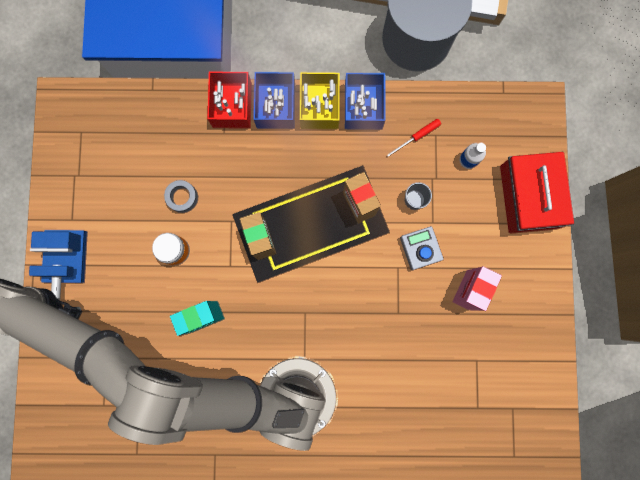

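The scene view shows a kraft carton with a red strip at (237,203), a green one at (370,255), the console at (262,195) and the pot at (203,217). In the top view the mat's middle is at about (311,224).

Candidates for the red carton in the top view are the kraft box with a red strip at (363,193) and the pink box at (480,288). The kraft box stands on the end of the mat, so it fits; the pink one is the look-alike. The green carton is at (257,233), and the turquoise box at (197,317) is its look-alike.

```bash
cat > h.py <<'E'
from bench import status, viewer, r
import cv2,numpy as np
def ray(n,p,z):
    i=viewer.camera_info(n);M=np.array(i["cam_to_world"]);d=M[:3,:3]@np.linalg.inv(i["mtx"])@np.r_[p,1.]
    o=M[:3,3];return (o+d*(z-o[2])/d[2])
def blob(im,lo,hi,box,red=False):
    h=cv2.cvtColor(im,cv2.COLOR_BGR2HSV);m=cv2.inRange(h,np.array(lo),np.array(hi))
    if red:m|=cv2.inRange(h,np.array([172,lo[1],lo[2]]),np.array([180,255,255]))
    k=np.zeros_like(m);x0,y0,x1,y1=box;k[y0:y1,x0:x1]=m[y0:y1,x0:x1]
    cs=cv2.findContours(k,cv2.RETR_EXTERNAL,cv2.CHAIN_APPROX_NONE)[0];return max(cs,key=cv2.contourArea)
def rect(n,c,z):
    w=np.array([ray(n,p,z)[:2] for p in c.reshape(-1,2)],np.float32);return cv2.minAreaRect(w)
E
python3 - <<'E'
from h import *
t=viewer.get_image("top");s=viewer.get_image("scene")
R=np.round
def cen(c): m=cv2.moments(c);return m['m10']/m['m00'],m['m01']/m['m00']
f=lambda r:(R(r[0],1),R(r[1],1),round(r[2],1))
c=blob(t,[0,0,0],[180,255,50],(225,160,395,290));print("black mat",f(rect("top",c,4)))
c=blob(t,[22,120,120],[35,255,255],(225,160,395,290));print("yellow",f(rect("top",c,4)))
c=blob(t,[0,150,120],[8,255,255],(340,170,390,215),True);print("red strip",f(rect("top",c,184)),cen(c))
c=blob(t,[5,40,60],[22,200,255],(346,168,386,214));cc=c;print("kraft red",f(rect("top",c,184)))
c=blob(t,[50,120,80],[75,255,255],(240,215,275,255));print("green",f(rect("top",c,184)))
c=blob(t,[100,150,60],[125,255,255],(405,235,440,270));print("btn",[f(rect("top",c,z)) for z in(50,57)],cen(c))
c2=blob(s,[100,150,40],[125,255,255],(240,170,285,200));print("btn scene",cen(c2),[R(ray("scene",cen(c2),z)) for z in(50,57)])
# red strip triangulated
c3=blob(s,[0,150,120],[8,255,255],(215,190,260,225),True);print("scene strip",cen(c3),R(ray("scene",cen(c3),184),1))
c=blob(t,[0,0,40],[180,90,140],(400,178,435,215));print("pot",f(rect("top",c,80)))
a=cv2.resize(t[160:290,330:450],None,fx=4,fy=4,interpolation=cv2.INTER_CUBIC);b=cv2.resize(s[165:295,190:310],None,fx=4,fy=4,interpolation=cv2.INTER_CUBIC)
cv2.imwrite("pics/crop1.png",np.hstack([a[:520,:400],b[:520,:400]]))
E
```

```text
black mat (array([481.2,  96.3]), array([224.7, 151.1]), 21.3)
yellow (array([463.7, -63.5]), array([ 46.6, 322.4]), 21.5)
red strip (array([ 593.6, -186.2]), array([40.9, 62.3]), 25.9) (362.4551971326165, 192.86260454002388)
kraft red (array([ 601.3, -195.5]), array([129.8, 110.8]), 0.1)
green (array([477.7, 115.6]), array([36.7, 61.8]), 19.1)
btn [(array([ 439.1, -386.1]), array([31.8, 34.7]), 44.8), (array([ 438.5, -384.8]), array([31.7, 34.5]), 44.8)] (425.14188034188027, 252.40683760683757)
btn scene (258.46906187624745, 184.95608782435127) [array([ 430., -394.,   50.]), array([ 435., -385.,   57.])]
scene strip (238.79180887372013, 202.55403868031854) [ 593.  -181.6  184. ]
pot (array([ 614.5, -368.1]), array([70.2, 56.4]), 44.5)
```

View pics/crop1.png

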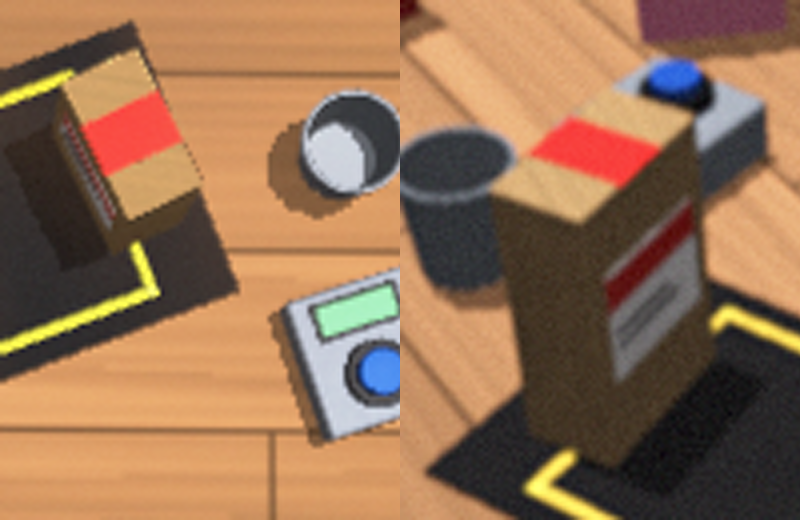

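The enlarged crop confirms the kraft carton with the red strip and red label band. Its top corners are at about (62,88), (140,48), (202,178) and (130,218) in the crop. It is turned about 5° from the mat, and there is free room behind it before the pot.

```bash
cat >> h.py <<'E'
from scipy.spatial.transform import Rotation as Ro
def go(p,yaw,s=None):
    s=s or status.state();R0=Ro.from_euler('xyz',s['ee_rot'],degrees=True);R1=Ro.from_euler('xyz',[180,0,yaw],degrees=True)
    return np.round(np.r_[R0.inv().apply(np.array(p)-s['ee_pos'])/500,(R0.inv()*R1).as_rotvec()/.5],4).tolist()
E
python3 - <<'E'
from h import *
P=lambda *a:np.array(a,float)
t=viewer.get_image("top")
k=np.vstack([blob(t,[0,0,0],[180,255,60],(225,160,395,290))]+[c for c in cv2.findContours(cv2.inRange(cv2.cvtColor(t,cv2.COLOR_BGR2HSV),np.array([22,120,120]),np.array([35,255,255])),cv2.RETR_EXTERNAL,cv2.CHAIN_APPROX_NONE)[0] if cv2.boundingRect(c)[1]>160 and cv2.boundingRect(c)[0]>225 and cv2.boundingRect(c)[0]<395])
# mat from its four visible corners seen in the picture
cm=np.array([ray("top",p,4)[:2] for p in[(363.3,165.8),(389.3,233),(258,282),(233.5,213.5)]]);print("mat",cm.round(),cm.mean(0).round(1),[np.linalg.norm(cm[i]-cm[i-1]).round() for i in range(4)])
ct=np.array([ray("top",(330+x/4-.4,160+y/4-.4),184)[:2] for x,y in[(62,88),(140,48),(202,178),(130,218)]]);print("top",ct.round(),ct.mean(0).round(1),[np.linalg.norm(ct[i]-ct[i-1]).round() for i in range(4)])
e=ct[2]+ct[3]-ct[0]-ct[1] if 0 else (ct[0]-ct[3])+(ct[1]-ct[2]);a=np.degrees(np.arctan2(e[1],e[0]));print("long edge dir",a)
u=np.array([np.cos(np.radians(a+90)),np.sin(np.radians(a+90))]);print("push dir",u)
m=cm.mean(0);g=cm[3]-cm[0]+cm[2]-cm[1];g/=np.linalg.norm(g);n=P(-g[1],g[0]);c=ct.mean(0)
w=P(-u[1],u[0])
for slip in(0,20):
  for i in(30-slip,210-slip):
    for j in(-55,55):
      q=c+u*i+w*j-m;print(slip,(q@g).round(),(q@n).round())
c=blob(t,[140,40,80],[178,255,255],(450,260,510,315));print("pink",rect("top",c,184))
d=c
print(go(P(c[0][0][0]*0+276,616,290),156));
E
```

```text
mat [[ 716. -202.]
 [ 503. -283.]
 [ 348.  123.]
 [ 560.  203.]] [531.7 -39.8] [np.float64(434.0), np.float64(228.0), np.float64(434.0), np.float64(228.0)]
top [[ 626. -137.]
 [ 655. -193.]
 [ 562. -236.]
 [ 533. -186.]] [ 594.3 -188. ] [np.float64(104.0), np.float64(63.0), np.float64(103.0), np.float64(58.0)]
long edge dir 26.240987251736343
push dir [-0.4421476  0.8969423]
0 -126.0 -58.0
0 -136.0 52.0
0 53.0 -41.0
0 43.0 69.0
20 -146.0 -59.0
20 -156.0 50.0
20 33.0 -43.0
20 23.0 67.0
pink ((326.5867614746094, -502.89813232421875), (93.08373260498047, 123.06220245361328), 64.56937408447266)
[0.0008, 0.0004, -0.1183, -0.0017, 0.0001, -0.0058]
```

```bash
python3 - <<'E'
from h import *
print(go([380,400,300],145)); print(go([520,180,300],130)); 
for p in [(465,272),(480,288),(500,270),(495,308),(462,305)]: print(p,ray("top",p,184).round())
E
```

```text
[-0.3659, -0.3086, -0.138, -0.0017, 0.0003, 0.3782]
[-0.8015, -0.5954, -0.1377, -0.0017, 0.0005, 0.9018]
(465, 272) [ 372. -472.  184.]
(480, 288) [ 328. -513.  184.]
(500, 270) [ 379. -570.  184.]
(495, 308) [ 274. -553.  184.]
(462, 305) [ 281. -462.  184.]
```

Emit:
arm_command --steps '[0,0,-0.12,0,0,0,-0.366,-0.309,-0.138,0,0,0.378,-0.366,-0.309,-0.138,0,0,0.378,-0.366,-0.309,-0.138,0,0,0.378,-0.366,-0.309,-0.138,0,0,0.378,-0.366,-0.309,-0.138,0,0,0.378,-0.366,-0.309,-0.138,0,0,0.378,-0.8,-0.595,-0.138,0,0,0.9,-0.8,-0.595,-0.138,0,0,0.9,-0.8,-0.595,-0.138,0,0,0.9]' --fingers 0

```text
time_s: 1.08
ee_pos: [447.7, 292.7, 300.6]
ee_rot: [180.0, -0.0, 129.7]
force: [0.5, -0.0, -0.3]
gripper_width: 0.1
grip_force: 0.0
```

```bash
python3 - <<'E'
from h import *
s=status.state();print(s['ee_pos'],s['ee_rot'],s['time_s'])
print(go([620,0,300],125));print(go([640,-200,300],116)); 
E
```

```text
[447.67641385 292.69800827 300.60939203] [ 1.79961747e+02 -1.52793408e-02  1.29696034e+02] 1.0833
[-0.6706, -0.1087, 0.001, 0.0013, -0.0006, 0.1639]
[-1.0039, -0.3334, 0.0007, 0.0013, -0.0007, 0.4781]
```

Emit:
arm_command --steps '[-0.67,-0.11,0,0,0,0.16,-0.67,-0.11,0,0,0,0.16,-0.67,-0.11,0,0,0,0.16,-0.67,-0.11,0,0,0,0.16,-0.67,-0.11,0,0,0,0.16,-0.67,-0.11,0,0,0,0.16,-0.98,-0.33,0,0,0,0.47,-0.98,-0.33,0,0,0,0.47,-0.98,-0.33,0,0,0,0.47,-0.98,-0.33,0,0,0,0.47]'

```text
time_s: 1.92
ee_pos: [612.3, -84.7, 300.3]
ee_rot: [180.0, -0.0, 116.6]
force: [0.8, 0.4, 0.2]
gripper_width: 0.3
grip_force: 0.0
```

```bash
python3 - <<'E'
from h import *
s=status.state();print(s['ee_pos'],s['ee_rot'],s['time_s'])
print(go([634,-268,300],116.2));print(go([634,-268,165],116.2)); 
E
```

```text
[612.30843019 -84.71626268 300.33571465] [ 1.79990231e+02 -3.77877718e-03  1.16595084e+02] 1.9167
[-0.3472, -0.1253, 0.0006, 0.0003, -0.0001, 0.0138]
[-0.3472, -0.1254, 0.2706, 0.0003, -0.0001, 0.0138]
```

Emit:
arm_command --steps '[-0.347,-0.125,0,0,0,0.014,-0.347,-0.125,0,0,0,0.014,-0.347,-0.125,0,0,0,0.014,-0.347,-0.125,0,0,0,0.014,-0.347,-0.125,0,0,0,0.014,-0.347,-0.125,0,0,0,0.014,-0.347,-0.125,0.27,0,0,0.014,-0.347,-0.125,0.27,0,0,0.014,-0.347,-0.125,0.27,0,0,0.014,-0.347,-0.125,0.27,0,0,0.014]'

```text
time_s: 2.75
ee_pos: [630.5, -262.3, 158.1]
ee_rot: [-179.6, -0.5, 116.3]
force: [-1.1, 1.5, -1.8]
gripper_width: -0.3
grip_force: 0.0
```

Emit:
arm_command --steps '[0,0,0,0,0,0,0,0,0,0,0,0]'

```text
time_s: 2.92
ee_pos: [634.7, -265.8, 166.6]
ee_rot: [180.0, 0.0, 116.2]
force: [-0.0, -0.8, 1.0]
gripper_width: 0.3
grip_force: 0.0
```

```bash
python3 - <<'E'
from h import *
s=status.state();print(s['ee_pos'],s['ee_rot'],s['time_s'])
u=np.array([-.442,.897]);c=np.array([594.3,-188]);b=c-30*u;d=b-s['ee_pos'][:2];print("to face along u",d@u,"lateral",d@[-u[1],u[0]], go([*b,165],116.2))
cv2.imwrite("pics/a.png",np.hstack([viewer.get_image("top")[130:300,300:480],viewer.get_image("scene")[130:300,170:350]]))
E
```

```text
[ 634.71342729 -265.76709756  166.58595003] [1.79967021e+02 3.59548953e-02 1.16219621e+02] 2.9167
to face along u 57.62063137352812 lateral 1.8777871560366004 [0.1152, -0.0038, 0.0031, 0.0012, 0.0013, 0.0007]
```

View pics/a.png

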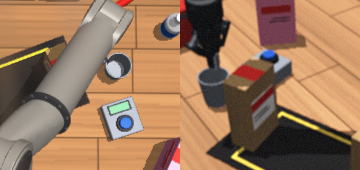

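The gripper is down behind the carton's back face, clear of the pot. Now the slow push.

Emit:
arm_command --steps '[0.04,0,0,0,0,0,0.07,0,0,0,0,0,0.08,0,0,0,0,0,0.086,0,0,0,0,0,0.092,0,0,0,0,0,0.1,0,0,0,0,0,0.108,0,0,0,0,0,0.116,0,0,0,0,0,0.124,0,0,0,0,0,0.132,0,0,0,0,0]'

```text
time_s: 3.85
ee_pos: [604.7, -206.7, 165.3]
ee_rot: [-180.0, 0.0, 116.2]
force: [1.3, -0.9, 0.0]
gripper_width: 0.1
grip_force: 0.3
```

```bash
python3 - <<'E'
from h import *
s=status.state();print(s['ee_pos'],s['force'])
cv2.imwrite("pics/b.png",cv2.resize(viewer.get_image("scene")[130:320,170:430],None,fx=2,fy=2))
E
```

```text
[ 604.70654527 -206.72217824  165.31218138] [ 1.34197182 -0.94820457  0.00895342]
```

View pics/b.png

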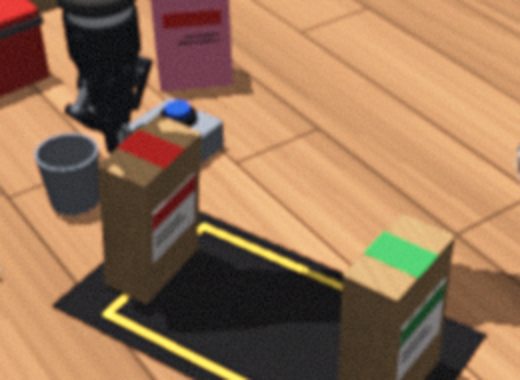

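The carton is starting to tip, with its foot still in place at (150,300) in the crop. I'll keep pushing.

Emit:
arm_command --steps '[0.008,0,0,0,0,0,0.016,0,0,0,0,0,0.024,0,0,0,0,0,0.032,0,0,0,0,0,0.04,0,0,0,0,0,0.048,0,0,0,0,0,0.056,0,0,0,0,0,0.064,0,0,0,0,0,0.072,0,0,0,0,0,0.08,0,0,0,0,0]'

```text
time_s: 4.73
ee_pos: [586.9, -170.4, 165.2]
ee_rot: [-180.0, -0.0, 116.2]
force: [0.4, -0.0, 0.3]
gripper_width: 0.1
grip_force: 0.0
```

```bash
python3 - <<'E'
from h import *
s=status.state();print(s['ee_pos'],s['force'])
cv2.imwrite("pics/c.png",cv2.resize(viewer.get_image("scene")[130:370,170:430],None,fx=2,fy=2))
E
```

```text
[ 586.93657549 -170.42105544  165.21864251] [ 0.367119   -0.02591591  0.32980864]
```

View pics/c.png

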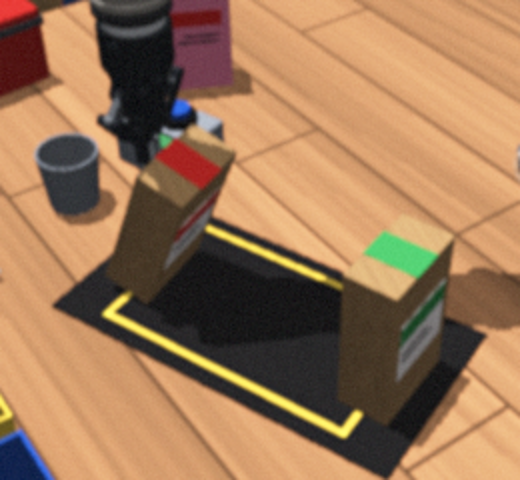

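It has tilted to about 20° with the foot not slipping, and the force is gone. A little more push, then wait.

Emit:
arm_command --steps '[0.008,0,0,0,0,0,0.016,0,0,0,0,0,0.024,0,0,0,0,0,0.024,0,0,0,0,0,0.024,0,0,0,0,0,0.024,0,0,0,0,0,0.024,0,0,0,0,0,0.024,0,0,0,0,0,0.024,0,-0.08,0,0,0,0.024,0,-0.16,0,0,0]'

```text
time_s: 5.62
ee_pos: [580.1, -159.7, 244.0]
ee_rot: [-179.7, -0.2, 116.2]
force: [1.9, 0.3, -0.1]
gripper_width: -0.1
grip_force: 0.0
```

```bash
python3 - <<'E'
from h import *
s=status.state();print(s['ee_pos'],s['force'],s['ee_rot'])
cv2.imwrite("pics/d.png",cv2.resize(viewer.get_image("scene")[130:370,170:430],None,fx=2,fy=2))
print(go([600,-200,260],116));print(go([438,-385,260],116))
E
```

```text
[ 580.09188437 -159.72051376  243.99742932] [ 1.85644456  0.25466334 -0.06521432] [-1.79696813e+02 -1.62527009e-01  1.16168672e+02]
[-0.0817, -0.0065, -0.0116, 0.0149, 0.011, 0.0039]
[-0.2714, -0.4603, -0.0139, 0.0149, 0.011, 0.0039]
```

View pics/d.png

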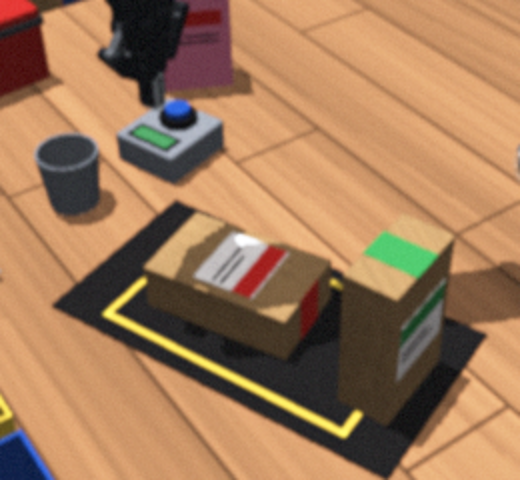

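The carton lies flat, label up. Next I move over the button at (262,185) in the scene view, then check the carton with the top camera.

Emit:
arm_command --steps '[-0.27,-0.46,-0.02,0,0,0,-0.27,-0.46,-0.02,0,0,0,-0.27,-0.46,-0.02,0,0,0,-0.27,-0.46,-0.02,0,0,0,-0.27,-0.46,-0.02,0,0,0,-0.27,-0.46,-0.02,0,0,0,-0.27,-0.46,-0.02,0,0,0,-0.27,-0.46,-0.02,0,0,0,-0.27,-0.46,-0.02,0,0,0]'

```text
time_s: 6.42
ee_pos: [434.2, -383.9, 255.4]
ee_rot: [180.0, 0.0, 116.0]
force: [1.2, 0.8, 0.6]
gripper_width: -0.1
grip_force: 0.0
```

```bash
python3 - <<'E'
from h import *
s=status.state();print(s['ee_pos'],s['force'],s['ee_rot'])
print(go([437,-385,70],116))
cv2.imwrite("pics/e.png",cv2.resize(viewer.get_image("top")[130:320,210:460],None,fx=3,fy=3))
E
```

```text
[ 434.22333099 -383.85910723  255.37425679] [1.16982749 0.84008277 0.63038613] [1.79982633e+02 2.34453867e-02 1.16001443e+02]
[-0.0043, 0.0039, 0.3708, 0.0006, 0.0008, 0.0001]
```

View pics/e.png

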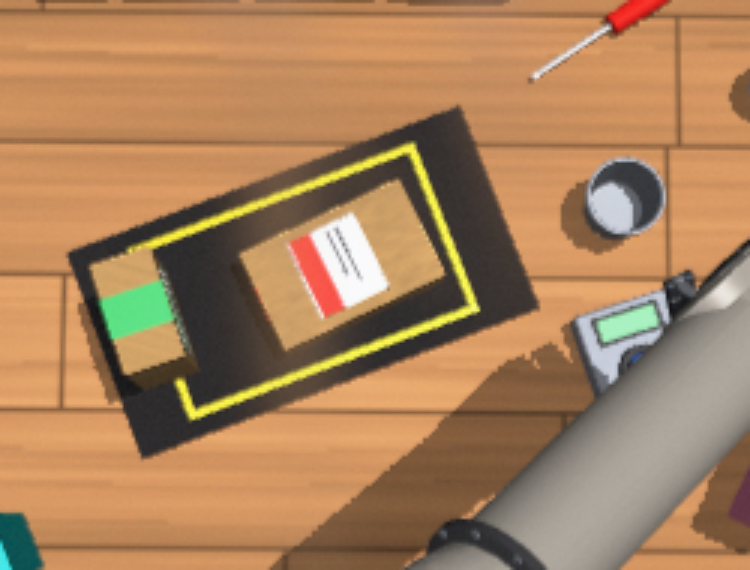

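In the top view the carton lies wholly inside the yellow outline, with clear margin at every corner: (240,252), (400,180), (447,278) and (285,350). The green carton still stands. Now I lower to the button.

Emit:
arm_command --steps '[-0.004,0.004,0.08,0,0,0,-0.004,0.004,0.16,0,0,0,-0.004,0.004,0.24,0,0,0,-0.004,0.004,0.3,0,0,0,-0.004,0.004,0.34,0,0,0,-0.004,0.004,0.36,0,0,0,-0.004,0.004,0.37,0,0,0,-0.004,0.004,0.37,0,0,0,-0.004,0.004,0.37,0,0,0]'

```text
time_s: 7.22
ee_pos: [438.8, -383.8, 71.3]
ee_rot: [179.9, 0.1, 116.2]
force: [0.2, -0.6, -0.3]
gripper_width: -0.4
grip_force: 0.0
```

```bash
python3 - <<'E'
from h import *
s=status.state();print(s['ee_pos'],s['force'],s['ee_rot'])
cv2.imwrite("pics/f.png",cv2.resize(viewer.get_image("scene")[120:260,180:330],None,fx=4,fy=4))
E
```

```text
[ 438.82716864 -383.77577326   71.31113376] [ 0.22797514 -0.60930443 -0.31357834] [1.79942421e+02 8.05345203e-02 1.16232682e+02]
```

View pics/f.png

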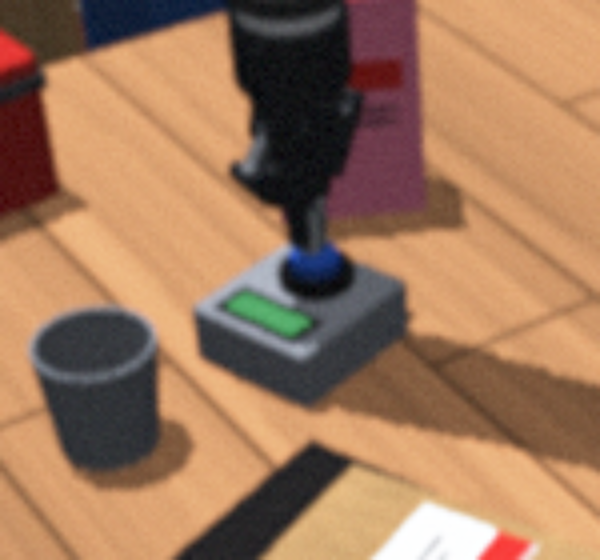

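The shut fingers stand right above the middle of the blue button, at (315,250) in the crop. I'll lower in 2 mm rows and watch the force.

Emit:
arm_command --steps '[0,0,0.008,0,0,0,0,0,0.014,0,0,0,0,0,0.018,0,0,0,0,0,0.022,0,0,0,0,0,0.026,0,0,0,0,0,0.026,0,0,0]'

```text
time_s: 7.77
ee_pos: [439.0, -384.5, 60.6]
ee_rot: [179.8, 0.1, 116.2]
force: [-5.2, 5.2, 30.2]
gripper_width: 0.0
grip_force: 15.1
```

Emit:
arm_command --steps '[0,0,-0.006,0,0,0,0,0,-0.006,0,0,0,0,0,-0.006,0,0,0]'

```text
time_s: 8.02
ee_pos: [438.9, -384.4, 61.3]
ee_rot: [179.9, 0.1, 116.2]
force: [1.9, -1.0, 4.1]
gripper_width: 0.1
grip_force: 2.3
```

Emit:
arm_command --steps '[0,0,-0.004,0,0,0,0,0,-0.004,0,0,0,0,0,-0.004,0,0,0]'

```text
time_s: 8.27
ee_pos: [438.4, -384.0, 62.6]
ee_rot: [180.0, 0.1, 116.2]
force: [2.6, -1.0, 3.4]
gripper_width: 0.2
grip_force: 2.0
```

Emit:
arm_command --steps '[0,0,-0.005,0,0,0,0,0,-0.005,0,0,0,0,0,-0.005,0,0,0]'

```text
time_s: 8.52
ee_pos: [437.4, -383.4, 64.6]
ee_rot: [-180.0, -0.0, 116.2]
force: [2.2, -0.6, 3.2]
gripper_width: 0.1
grip_force: 1.4
```

The force follows the spring: about 3 to 4 N between z 61 and 65, and a hard stop at 60.6 with 30 N. So the button was fully down. Now I let go and retreat.

Emit:
arm_command --steps '[0,0,-0.04,0,0,0,0,0,-0.12,0,0,0,0,0,-0.2,0,0,0,0,0,-0.28,0,0,0,0,0,-0.36,0,0,0,0,0,-0.36,0,0,0,0,0,-0.36,0,0,0,0,0,-0.36,0,0,0]'

```text
time_s: 9.18
ee_pos: [436.7, -382.6, 243.5]
ee_rot: [-179.9, -0.2, 116.2]
force: [-0.1, 0.0, -0.7]
gripper_width: 0.6
grip_force: 0.0
```

```bash
python3 - <<'E'
from h import *
s=status.state();print(s['ee_pos'],s['force'],s['dq'])
cv2.imwrite("pics/g.png",viewer.get_image("scene")[90:480,150:550])
E
```

```text
[ 436.6518731  -382.55913398  243.47348515] [-0.1112359   0.04711414 -0.7305195 ] [ 0.1932456   1.3017335  -0.60917011  0.86106098 -0.04387735 -0.1573214
 -0.03760483]
```

View pics/g.png

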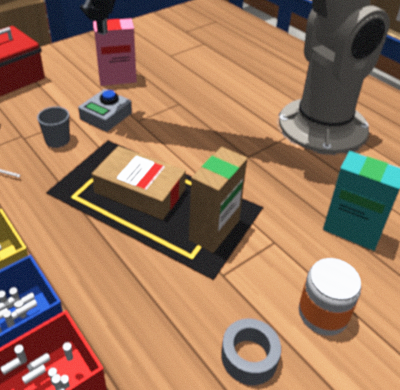

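The red carton lies flat with its label up inside the outline, at (138,180) in the crop. The button at (109,97) is released, everything else is in its place and the arm is clear.

```bash
python3 -c "
from bench import r
print(r.close_job())"
```

```text
the job is handed in; nothing more can be done
None
```

The red-labelled carton lies flat, label up and wholly inside the yellow outline; the blue button was then pressed fully down and released, nothing else was moved, and the job was handed in at about 9 s.

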